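# Set the length stop of the cut-off gauge and butt the tube against it

## Robot

A 6-joint arm with a two-finger parallel gripper is mounted at the origin on a cart in front of the work surface, level with it; the furniture and walls round the work are solid. World frame = base frame: x ahead of the robot, y to its left, z up, the work surface at z = 0. Lengths are in m, angles in degrees, forces in N, time in s.
With the tool pointing down it reaches from about 0.35 to 0.85 m from the base axis. Payload 8.1 kg.
Tool frame: the origin (TCP) lies on the centre line of the jaws, within the pads' length; the fingertips stand 11 mm ahead of it and the grasp point (between the pads) lies 8 mm behind it; z points along the fingers, y is the direction in which the jaws open and shut (so a half turn about z gives the same grasp; the last joint's range is limited). The gripper opens to 85 mm and grips with 20 to 120 N. Pads are 22 mm wide; open, the fingers measure 114 mm over their backs; the gripper's body (76 mm by 85 mm) begins 54 mm behind the grasp point. The pads swing forward as they close: fully open they stand 13 mm farther back than shut.
Start: joints at [69.477, 7.471, 85.268, -0, 87.261, -4.893], TCP at [0.162, 0.578, 0.242] pointing down, gripper open.
Joint ranges: [-169.43, 169.43], [-51.17, 129.36], [1.28, 143.12], [-76.62, 256.62], [0, 156.53], [-152.29, 152.29]. Speed limits (degrees/s): [136.94, 136.94, 159.86, 180, 180, 180].

## Interface

Orientations are given as [roll, pitch, yaw] about the fixed x, y, z axes, in that order (R = Rz(yaw) Ry(pitch) Rx(roll)).
In Python, from cell import r gives the robot as it stands. Calls block until the motion is done:
- r.move_to(position, orientation): joint-space move of the TCP to a pose.
- r.movel(position, velocity=0.15, frame=None, max_force=None): straight line of the TCP; frame=None keeps the orientation; velocity is the mean speed in m/s. With max_force (N) it stops when the force on the tool has changed by that much, and returns True; else False.
- r.move_j(angles): joint-space move.
- r.gripper_to(opening): opening from 0.0 (shut) to 1.0 (fully open); the grip force is fixed at half the most; returns when the fingers have stopped.
- r.sleep(seconds).
- r.inverse_kinematics(position, orientation): joint angles nearest the present ones, or None.
- r.grab_frame(name): name is "scene" or "top" or "wrist"; returns a dict with "image" (384x512x3 uint8, red, green, blue), "range_z" (384x512 float32, m along the optical axis (not along the pixel's ray), 0 where there is no reading), "fov_y" (degrees; the focal length in pixels is half the picture's height over the tangent of half this angle, whatever the lens; pixels are square), "cx", "cy" (the principal point, pixels), "origin" and "rotation" of the camera in the world; the wrist camera has in their place "mount" (4x4, takes a point from camera to tool coordinates, whose origin is the TCP and whose axes are the flange's). Camera axes: x right, y down, z forward; pixel columns grow to the right and rows downward; lengths in m; the calibration is good to about 2 mm. A picture is of the moment at which its call begins: read the wrist's pose just before it.
A pose or a line that the arm cannot do raises r.Unreachable and nothing moves.
- r.finish_job(): hands the job in, once; it reports no verdict.
Readings, each from a call of its own:
- r.get_clock(): time.
- r.get_qpos(): joint angles.
- r.get_dq(): joint speeds.
- r.get_effort(): joint torques, N m.
- r.get_eef_pos(): TCP position.
- r.get_tool_rot(): TCP orientation.
- r.get_ft_force(): force on the tool from outside, world axes, zero at the start.
- r.get_ft_torque(): the same for the moment, N m.
- r.get_width(): opening from 0.0 (shut) to 1.0 (fully open).
Only numpy, scipy, OpenCV 4.12 (cv2) and the standard library are available. Lean on these libraries where they do the work, as an engineer would, in place of code of your own. Each camera call takes 0.05 s, during which the arm holds its last target. There are 200 camera calls.

## Task

Set up the cut-off gauge for the red length: push the black length stop along its notched rail, towards the blue saw guide, until it clicks into the notch beside the red tab. Then push the brass tube along its channel, through the saw guide, until its end butts against the stop, without knocking the stop out of its notch. Push gently, with the fingertips only: do not grip or lift the stop or the tube, and leave the other things on the table where they are.

Things in the scene. Friction and masses are not known exactly. Their poses are not given: they have to be found in the camera images.
- gauge: cut-off gauge, fixed on the table: grey base plate 104 x 310 mm, top 10 mm above the table. Origin: centre of its underside; z up; its y runs along rail and channel from the stop end (-y, to the robot's right) to the tube end (+y); its x points away from the robot
- rail_mid (a point): middle one of the three V notches across the aluminium rail, at gauge x = -14, y = -47.5 mm, on the rail's top, 28 mm above the table. The rail is 24 mm wide and runs along y from -155 to +15 mm; the notches are 12 mm wide, 25 mm apart centre to centre
- saw_line (a point): point on the channel's floor under the saw slot, at gauge x = 23.5, y = 42.5, z = 12 mm. The channel runs along the gauge's whole length; its side lips reach 18 mm above the table. The blue saw guide posts either side of it reach 60 mm above the table, from gauge y = 21 to 64 mm
- length_stop: length stop: black saddle 36 (x) x 40 (y) mm, top 58 mm above the table (plunger cap to 65), sliding on the rail along gauge y, with a steel stop plate over the channel. Origin: under its centre (index line) at table height; axes as the gauge. Starts at y = -116 to -87 mm, reaches -13. Drag about 3 N; from 5 mm off its sprung ball pulls it into a notch by itself (the push falls to nothing); about 11 N to leave
- stop_push (a point): centre of the saddle's flat end face that looks away from the saw guide (-y), 46 mm above the table; the face is 36 mm wide and spans z = 29 to 58 mm; push here towards +y
- stop_face (a point): centre of the stop plate's face that looks at the saw guide and the tube (+y), 24.5 mm above the table, 20 mm towards +y from the saddle's centre
- tab_red: red plastic tab, 12 mm wide, top 17.5 mm above the table, clipped to the gauge's near edge (gauge x = -46) exactly beside one of the three notches (which one varies). Origin: under its centre at table height; axes as the gauge's: the stop sits in this notch when its centre has the same gauge y as this tab
- tab_yellow: yellow tab, like the red one, beside another notch
- tab_blue: blue tab, like the red one, beside the third notch
- tube: loose brass square tube 25 x 25 x 120 mm, about 0.15 kg, lying in the channel along the gauge's y, 1 mm clearance each side, its top 37 mm above the table. Origin: centre of its underside (12 mm above the table); axes as the gauge's
- tube_front (a point): centre of the tube's end that looks at the stop (-y); it starts 5 to 20 mm past the saw line
- tube_back (a point): centre of the tube's other end (+y), 24.5 mm above the table; push here towards -y (the side lips reach only 18 mm above the table)
- offcut: bystander: short offcut of the same square tube, 55 mm long, on the table in front of the gauge
- tape_measure: bystander: yellow tape measure, 62 mm high
- side_cutters: bystander: side cutters with red handles
- hex_bolt: bystander: hex bolt standing on its head, 46 mm high
- parts_jar: bystander: jar with a blue lid, 72 mm high, behind the gauge

How it is judged (in metres and radians):
On the way, in this order (a step that is already met when the one before it is completed fails the run):
1. the length stop has dropped into the notch beside the red tab (y of length_stop in the frame of tab_red between -0.0025 and 0.0025 m and linear speed of length_stop below 0.01 m/s), for 0.2 s.
2. the tube's end butts against the stop, which is still in its notch (y of length_stop in the frame of tab_red between -0.0025 and 0.0025 m and y of tube_front in the frame of stop_face between -0.002 and 0.002 m), for 0.2 s.
At the end, for the whole second after the job is handed in: The stop's index is within 2.5 mm of the red tab along the rail (so in its notch), the tube's end is within 2 mm of the stop face, the tube lies flat in its channel (3 mm, 0.05 rad), all at rest (all of step 2 and x of tube in the frame of gauge between 0.0205 and 0.0265 m and z of tube in the frame of gauge between 0.009 and 0.015 m and angle between the y axis of tube and the y axis of gauge, either way round below 0.05 rad and linear speed of each of tube, length_stop below 0.01 m/s); the robot touches nothing.
It fails at once if the tube is lifted or tipped out of its channel (z of tube in the frame of gauge above 0.02 m or angle between tube's own z axis and vertical above 0.15 rad).
It fails at once if the tube is gripped or shoved hard (over 20 N from the fingers) (contact force between the fingers and tube above 20 N).
It fails at once if the stop is gripped or shoved hard (over 30 N from the fingers) (contact force between the fingers and length_stop above 30 N).
It fails at once if another thing on the table is moved by more than 15 mm (distance of any of offcut, tape_measure, side_cutters, hex_bolt, parts_jar from where it was at the start of the episode above 0.015 m).
It also fails if it takes over 58 s, if anything falls off the work surface, if the arm or the gripper's body presses on something with over 40 N, if the wrist force passes 120 N, or if a joint passes its speed limit or range.

## Working session

There is one attempt and no reset: what is moved stays moved. The work goes in short steps, each a Python script; the robot and the scene stay as the last script left them, time stands still between calls to the robot, and variables do not carry over. Pictures are saved under pics/ and viewed, on a budget of 10 in all, crops included, one or two more only if the job needs it, and the job is handed in when it is done.

```bash
mkdir -p pics; ls; python3 - <<'E'
from cell import r
import cv2,numpy as np
for n in ("scene","top"):
    f=r.grab_frame(n); np.savez(f"pics/{n}0.npz",**{k:v for k,v in f.items()})
    cv2.imwrite(f"pics/{n}0.png",f["image"][:,:,::-1])
    print(n,f["fov_y"],f["cx"],f["cy"],f["origin"],np.round(f["rotation"],3).tolist(),(f["range_z"]>0).mean())
print(r.get_clock(),r.get_eef_pos(),r.get_tool_rot())
E
```

```text
pics
scene 47.10656829424131 251.29611620213626 188.93041984607115 [ 0.00974061 -0.23186247  0.73902239] [-133.061, -0.733, -38.971] 0.99609375
top 47.40236374022777 252.26654332616195 194.91636769170137 [0.38372742 0.32562992 0.91425334] [-173.926, 0.849, -91.702] 0.9960225423177084
0.1 [0.16144378 0.57736562 0.24132787] [-1.79901409e+02 -1.02539531e-02  1.64371328e+02]
```

View pics/top0.png

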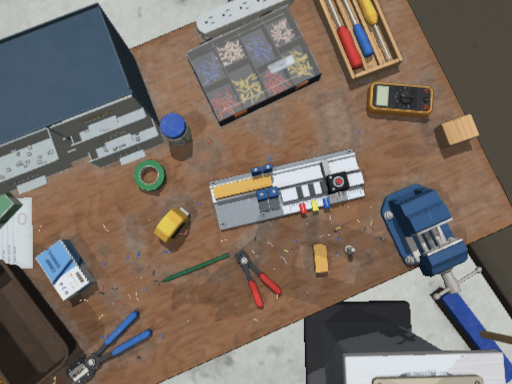

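View pics/scene0.png

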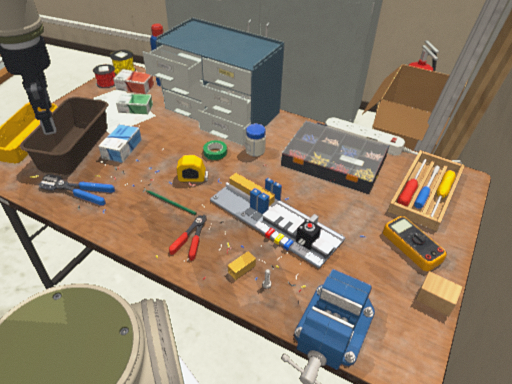

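The top view shows the gauge at (210–365, 150–228). The tabs run red (304,209), yellow (315,207), blue (326,204), so red is nearest the saw guide. The stop is at (339,182) and the tube at (243,187). Next I'll measure these in world coordinates.

```bash
cat > h.py <<'E'
import numpy as np,cv2
from scipy.spatial.transform import Rotation as Ro
def K(f): return 192/np.tan(np.radians(f["fov_y"]/2))
def world(f,R,o):
    v,u=np.mgrid[:384,:512]; z=f["range_z"]; k=K(f)
    P=np.stack([(u-f["cx"])/k*z,(v-f["cy"])/k*z,z],-1)
    return P@R.T+o
def ray(f,R,o,u,v,h):
    k=K(f); d=R@np.array([(u-f["cx"])/k,(v-f["cy"])/k,1]); return o+d*(h-o[2])/d[2]
def tabs(img,roi):
    hsv=cv2.cvtColor(img,cv2.COLOR_RGB2HSV); out={}
    for n,(a,b) in dict(red=(172,6),yellow=(24,34),blue=(105,125)).items():
        H=hsv[...,0]; m=((H>=a)|(H<=b)) if a>b else ((H>=a)&(H<=b))
        m=(m&(hsv[...,1]>140)&(hsv[...,2]>90)&roi).astype(np.uint8)
        c=cv2.connectedComponentsWithStats(m)
        out[n]=[(int(s[4]),c[3][i+1].round(1).tolist(),s[:4].tolist()) for i,s in enumerate(c[2][1:]) if s[4]>8]
    return out
E
python3 - <<'E'
from h import *
for n in("top","scene"):
    f=dict(np.load(f"pics/{n}0.npz")); R=Ro.from_euler("xyz",f["rotation"],degrees=True).as_matrix(); o=f["origin"]
    W=world(f,R,o); img=f["image"]
    box=np.zeros((384,512),bool)
    if n=="top": box[145:235,200:370]=1
    else: box[165:270,200:350]=1
    m=(box&(W[...,2]>.005)&(W[...,2]<.1)).astype(np.uint8)
    c=cv2.connectedComponentsWithStats(m); i=1+c[2][1:,4].argmax(); g=c[1]==i
    p=W[g]; 
    q=p[(p[:,2]<.03)]
    rect=cv2.minAreaRect(q[:,:2].astype(np.float32)*1000); print(n,"table z",np.median(W[box&(W[...,2]<.006)][:,2]),"rect",rect)
    for k,v in tabs(img,g).items():
        print(k,[(a,uv,ray(f,R,o,*uv,.017).round(4).tolist()) for a,uv,b in v])
    # black stop: high points
    t=g&(W[...,2]>.045); c=cv2.connectedComponentsWithStats(t.astype(np.uint8))
    for j in range(1,c[0]):
        if c[2][j,4]>8: pp=W[c[1]==j]; print("high",c[2][j,4],pp.mean(0).round(4),pp.min(0).round(4),pp.max(0).round(4))
E
```

```text
top table z -0.000981110293922005 rect ((489.4037170410156, 263.53143310546875), (110.01950073242188, 310.75396728515625), 11.3861083984375)
red [(16, [338.6, 180.8], [0.5033, 0.1571, 0.017]), (37, [302.7, 209.1], [0.4471, 0.2335, 0.017])]
yellow [(17, [315.4, 208.4], [0.4477, 0.2074, 0.017])]
blue [(11, [258.6, 169.3], [0.5326, 0.3213, 0.017]), (13, [264.5, 167.6], [0.5358, 0.309, 0.017]), (62, [272.9, 191.6], [0.4851, 0.2933, 0.017]), (68, [261.9, 194.2], [0.4804, 0.3162, 0.017]), (37, [326.1, 203.3], [0.4575, 0.185, 0.017])]
high 121 [0.5283 0.3151 0.0573] [0.5207 0.2947 0.0457] [0.5377 0.3367 0.0626]
high 386 [0.4971 0.1666 0.0569] [0.4769 0.1442 0.0454] [0.5177 0.1875 0.0658]
high 209 [0.479  0.3053 0.0581] [0.4669 0.2845 0.0452] [0.4917 0.3263 0.0628]
scene table z 0.00018563128257442774 rect ((488.5937805175781, 263.66033935546875), (113.23578643798828, 314.004638671875), 11.638160705566406)
red [(16, [309.4, 224.8], [0.5309, 0.1931, 0.017]), (42, [268.8, 232.9], [0.4448, 0.2309, 0.017])]
yellow [(45, [278.2, 238.0], [0.4512, 0.2073, 0.017])]
blue [(13, [269.3, 181.3], [0.5548, 0.3571, 0.017]), (14, [276.9, 185.6], [0.5591, 0.3339, 0.017]), (9, [273.7, 189.7], [0.5434, 0.3277, 0.017]), (103, [259.7, 198.4], [0.4979, 0.3255, 0.017]), (10, [278.0, 190.6], [0.5495, 0.319, 0.017]), (39, [287.5, 244.5], [0.4548, 0.1816, 0.017])]
high 124 [0.5267 0.3134 0.0554] [0.5188 0.2939 0.0453] [0.5361 0.3367 0.063 ]
high 194 [0.4769 0.3026 0.0562] [0.4657 0.2828 0.0454] [0.4936 0.3276 0.0622]
high 352 [0.4966 0.1644 0.0559] [0.4759 0.1427 0.045 ] [0.5435 0.1931 0.0649]
```

```bash
cat >> h.py <<'E'
yaw=11.5; C=np.array([.489,.2635])
def G(x,y,z):
    a=np.radians(yaw); c,s=np.cos(a),np.sin(a); return [float(C[0]+c*x-s*y),float(C[1]+s*x+c*y),z]
def inv(p):
    a=np.radians(yaw); c,s=np.cos(a),np.sin(a); d=np.asarray(p)[...,:2]-C
    return np.stack([c*d[...,0]+s*d[...,1],-s*d[...,0]+c*d[...,1]],-1)
OR=[180,0,90+yaw]
def wrist(r):
    p=np.array(r.get_eef_pos()); T=Ro.from_euler("xyz",r.get_tool_rot(),degrees=True).as_matrix()
    f=r.grab_frame("wrist"); M=f["mount"]; return f,T@M[:3,:3],T@M[:3,3]+p
E
python3 - <<'E'
from h import *; from cell import r
r.gripper_to(0.0)
r.move_to(G(-.014,-.06,.27),OR)
f,R,o=wrist(r); np.savez("pics/w1.npz",R=R,o=o,**f)
cv2.imwrite("pics/w1.png",f["image"][:,:,::-1])
print(r.get_clock(),r.get_qpos(),r.get_eef_pos(),o,R.round(2).tolist())
W=world(f,R,o); g=np.ones((384,512),bool)
for k,v in tabs(f["image"],g).items():
    for a,uv,b in v:
        if a>60: q=W[int(uv[1]),int(uv[0])]; print(k,a,uv,b,"depth",q.round(4),inv(q).round(4),"ray",inv(ray(f,R,o,*uv,.0175)).round(4))
E
```

```text
2.725 [ 1.70369243e+01 -4.39600582e+00  9.44821779e+01  1.57855482e-02
  8.99247725e+01  5.43331892e+00] [0.48688153 0.20284972 0.26988193] [0.47225385 0.27109175 0.40034087] [[0.98, 0.19, 0.06], [0.2, -0.94, -0.27], [0.0, 0.28, -0.96]]
red 257 [81.9, 2.2] [58, 0, 55, 8] depth [0.277  0.326  0.0101] [-0.1952  0.1035] ray [-0.1909  0.1016]
red 972 [103.3, 29.6] [79, 10, 50, 40] depth [0.3037 0.3044 0.0151] [-0.1734  0.077 ] ray [-0.1722  0.076 ]
red 177 [227.9, 125.7] [219, 121, 20, 11] depth [0.4492 0.2332 0.017 ] [-0.045  -0.0218] ray [-0.044  -0.0225]
red 64 [257.9, 202.7] [254, 199, 9, 9] depth [0.4976 0.1649 0.0622] [-0.0113 -0.0983] ray [-0.0097 -0.1136]
red 1281 [473.7, 270.8] [434, 259, 78, 24] depth [0.7793 0.1223 0.0304] [ 0.2563 -0.1962] ray [ 0.2669 -0.2045]
yellow 1366 [296.2, 34.7] [284, 0, 26, 78] depth [0.5017 0.3369 0.0357] [0.0271 0.0694] ray [0.0294 0.0716]
yellow 164 [228.3, 147.6] [220, 143, 19, 11] depth [0.4548 0.2089 0.0169] [-0.0444 -0.0466] ray [-0.044  -0.0472]
yellow 81 [506.5, 316.3] [499, 312, 13, 10] depth [0.8474 0.0678 0.0292] [ 0.3122 -0.2632] ray [ 0
[... 420 characters left out ...]
 ray [0.0571 0.0329]
blue 141 [228.8, 168.9] [221, 164, 18, 11] depth [0.4592 0.1847 0.0165] [-0.0449 -0.0713] ray [-0.0439 -0.0722]
blue 1392 [170.4, 265.0] [113, 250, 107, 40] depth [0.4083 0.041  0.0086] [-0.1234 -0.2019] ray [-0.1205 -0.1971]
blue 857 [73.2, 280.7] [42, 263, 65, 36] depth [ 0.0142 -0.4115 -0.5626] [-0.5998 -0.5668] ray [-0.2473 -0.2198]
blue 856 [478.5, 290.7] [450, 281, 59, 21] depth [0.8003 0.0949 0.0257] [ 0.2714 -0.2273] ray [ 0.2785 -0.2335]
blue 137 [131.6, 291.5] [116, 286, 30, 12] depth [ 0.3631 -0.0062  0.0107] [-0.1772 -0.2392] ray [-0.1736 -0.2356]
blue 96 [151.9, 335.9] [147, 329, 10, 15] depth [ 0.4126 -0.      0.0906] [-0.1274 -0.243 ] ray [-0.1528 -0.3044]
```

View pics/w1.png

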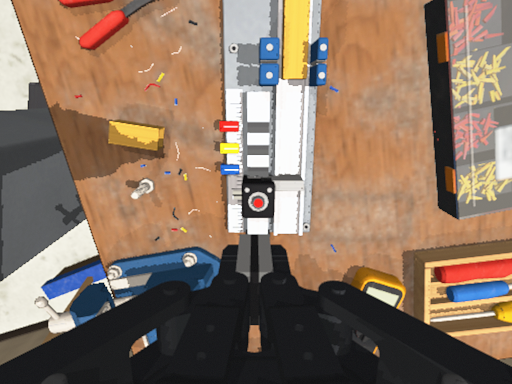

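The wrist view shows the stop at (258,200), and the red, yellow and blue tabs at (228,126/148/169). In my gauge frame these are y = −22.5, −47.2 and −72.2, which matches the spec. The stop is at y ≈ −98.

```bash
python3 - <<'E'
from h import *; from cell import r
f=dict(np.load("pics/top0.npz")); R=Ro.from_euler("xyz",f["rotation"],degrees=True).as_matrix()
W=world(f,R,f["origin"]); q=inv(W); m=(abs(q[...,0]+.014)<.08)&(q[...,1]>-.25)&(q[...,1]<-.13)
print("obstacle height",W[m][:,2].max(), W[m&(W[...,2]>.03)].shape)
if W[m][:,2].max()<.09:
    r.move_to(G(-.014,-.155,.15),OR)
    r.movel(G(-.014,-.155,.049),.1,max_force=15)
    f0=np.array(r.get_ft_force()); print(r.get_clock(),f0)
    hit=r.movel(G(-.014,-.115,.049),.02,max_force=1.5)
    print(hit,inv(r.get_eef_pos()),r.get_eef_pos(),np.array(r.get_ft_force())-f0,r.get_clock())
E
```

```text
obstacle height 0.08185193847787298 (377, 3)
4.5417 [-0.02537496 -0.24252319  1.01990545]
True [-0.01446945 -0.12866797] [0.5004733  0.13453033 0.04852704] [ 0.83693415  0.86285994 -0.73123855] 5.8
```

```bash
python3 - <<'E'
from h import *; from cell import r
f0=np.array([-.025,-.243,1.02]); a=np.radians(yaw)
for y in list(np.arange(-.125,-.064,.005))+list(np.arange(-.0625,-.0565,.001)):
    h=r.movel(G(-.014,y,.049),.02,max_force=20)
    F=np.array(r.get_ft_force())-f0; fy=-np.sin(a)*F[0]+np.cos(a)*F[1]
    print(round(y,4),inv(r.get_eef_pos()).round(4),"fy",fy.round(2),h,r.get_clock())
    if h: break
f,R,o=wrist(r); np.savez("pics/w2.npz",R=R,o=o,**f)
cv2.imwrite("pics/w2.png",f["image"][:,:,::-1])
E
```

```text
-0.125 [-0.0146 -0.1251] fy -1.82 False 6.1583
-0.12 [-0.0141 -0.1199] fy -1.62 False 6.5583
-0.115 [-0.0139 -0.1148] fy -1.45 False 6.9583
-0.11 [-0.0137 -0.1097] fy -0.62 False 7.3583
-0.105 [-0.0138 -0.1046] fy 0.08 False 7.7583
-0.1 [-0.0139 -0.1015] fy -8.3 False 8.1583
-0.095 [-0.0139 -0.0955] fy -3.44 False 8.5583
-0.09 [-0.0139 -0.0898] fy -2.33 False 8.9583
-0.085 [-0.014  -0.0846] fy -0.29 False 9.3583
-0.08 [-0.0142 -0.0797] fy 0.31 False 9.7583
-0.075 [-0.0141 -0.0765] fy -8.8 False 10.1583
-0.07 [-0.0141 -0.0704] fy -3.45 False 10.5583
-0.065 [-0.0141 -0.0648] fy -2.76 False 10.9583
-0.0625 [-0.0141 -0.0623] fy -1.9 False 11.2333
-0.0615 [-0.0141 -0.0614] fy -3.1 False 11.4833
-0.0605 [-0.0141 -0.0604] fy -1.7 False 11.7333
-0.0595 [-0.0139 -0.0591] fy -0.29 False 11.9833
-0.0585 [-0.0137 -0.0581] fy 0.94 False 12.2333
-0.0575 [-0.0139 -0.0574] fy -0.56 False 12.4833
```

View pics/w2.png

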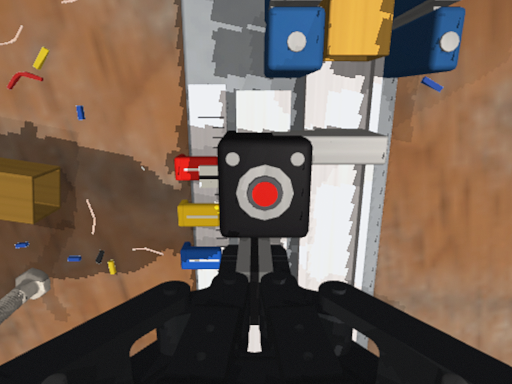

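The push force passed two detents (about −8.5 N each) and fell to nothing at the third, so the stop appears to have clicked in. I'll back off and check the stop's position from above, measuring the tube in the same look.

```bash
python3 - <<'E'
from h import *; from cell import r
r.movel(G(-.014,-.085,.049),.08); r.movel(G(-.014,-.085,.16),.15)
r.move_to(G(.0,-.06,.25),OR); r.sleep(.2)
f,R,o=wrist(r); np.savez("pics/w3.npz",R=R,o=o,**f)
cv2.imwrite("pics/w3.png",f["image"][:,:,::-1])
W=world(f,R,o); q=inv(W)
t=tabs(f["image"],(abs(q[...,0]+.02)<.05)&(q[...,1]>-.1)&(q[...,1]<.02))
for k,v in t.items():
    for a,uv,b in v:
        if a>25: print(k,a,uv,"tab",inv(ray(f,R,o,*uv,.0175)).round(4),"cap",inv(ray(f,R,o,*uv,.065)).round(4))
z=W[...,2]; m=(z>.05)&(z<.061)&(abs(q[...,0]+.014)<.03)&(q[...,1]<.015)&(q[...,1]>-.075)
p=q[m]; print("saddle top",p.min(0),p.max(0),np.percentile(p[:,1],[1,99]).round(4),m.sum())
m=(z>.030)&(z<.043)&(abs(q[...,0]-.0235)<.02)&(q[...,1]>.01)
p=q[m]; print("tube top",np.percentile(p,[1,50,99],axis=0).round(4),np.median(z[m]))
f=r.grab_frame("top"); np.savez("pics/top1.npz",**f)
R=Ro.from_euler("xyz",f["rotation"],degrees=True).as_matrix(); W=world(f,R,f["origin"]); q=inv(W); z=W[...,2]
m=(z>.028)&(z<.045)&(abs(q[...,0]-.0235)<.014)&(q[...,1]>.01)&(q[...,1]<.25)
p=q[m]; print("tube top cam",np.percentile(p,[1,50,99],axis=0).round(4)); print(r.get_clock())
E
```

```text
red 127 [211.7, 126.1] tab [-0.0473 -0.0223] cap [-0.0413 -0.0181]
red 87 [245.5, 131.1] tab [-0.0115 -0.0275] cap [-0.0101 -0.0226]
yellow 174 [215.9, 149.6] tab [-0.0437 -0.0474] cap [-0.0381 -0.0399]
blue 157 [216.3, 171.8] tab [-0.044 -0.072] cap [-0.0384 -0.0612]
saddle top [-0.0280105  -0.04204217] [ 0.00743728 -0.00314716] [-0.0417 -0.0032] 1546
tube top [[0.015  0.0289]
 [0.0273 0.0619]
 [0.0398 0.0927]] 0.035618585219773624
tube top cam [[0.0139 0.0298]
 [0.0253 0.0894]
 [0.0373 0.2302]]
14.6833
```

View pics/w3.png

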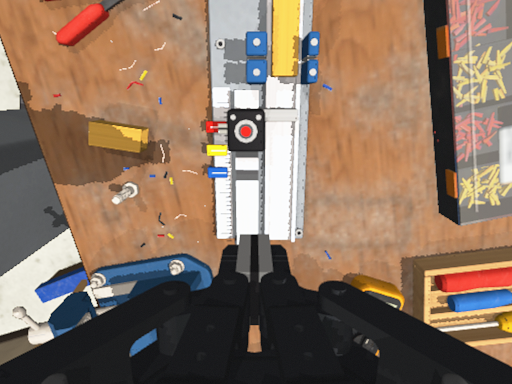

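The saddle top spans y −41.7 to −3.2, so its centre is −22.5. The cap is at −22.6 and the red tab at −22.3, so the stop is in the red notch. The tube front is at about +29 mm, which puts its back at about +149 mm. Next I'll push the tube.

```bash
python3 - <<'E'
from h import *; from cell import r
f=dict(np.load("pics/top1.npz")); R=Ro.from_euler("xyz",f["rotation"],degrees=True).as_matrix()
W=world(f,R,f["origin"]); q=inv(W)
m=(abs(q[...,0]-.025)<.04)&(q[...,1]>.16)&(q[...,1]<.23); print("max z finger zone",np.percentile(W[m][:,2],[50,100]))
m=(abs(q[...,0]-.025)<.06)&(q[...,1]>.08)&(q[...,1]<.25); print("max z body zone",W[m][:,2].max())
if W[m][:,2].max()<.085:
    r.move_to(G(.025,.188,.15),OR); r.movel(G(.025,.188,.0345),.1,max_force=10)
    r.sleep(.2); f0=np.array(r.get_ft_force()); a=np.radians(yaw); print(r.get_eef_pos(),r.get_clock())
    h=r.movel(G(.025,.150,.0345),.02,max_force=3); print(h)
    while not h:
        y=inv(r.get_eef_pos())[1]-.004
        if y<.118: break
        h=r.movel(G(.025,y,.0345),.015,max_force=3)
        F=np.array(r.get_ft_force())-f0; print(inv(r.get_eef_pos()).round(4),"fy",(-np.sin(a)*F[0]+np.cos(a)*F[1]).round(2),h,r.get_clock())
E
```

```text
max z finger zone [-0.00078117  0.05548825]
max z body zone 0.06382718386282138
[0.47637382 0.45301432 0.035243  ] 17.2333
False
[0.025  0.1457] fy -0.78 False 19.7
[0.025  0.1415] fy -0.84 False 20.1333
[0.025  0.1372] fy -0.56 False 20.5667
[0.025 0.133] fy -1.14 False 21.0
[0.025  0.1288] fy -0.51 False 21.4333
[0.0248 0.1285] fy 2.3 True 21.6417
```

The contact came at TCP y = 128.5, so the tube's back end is at 117.5, exactly where it should be when butted. I'll press once more lightly, retract and check.

```bash
python3 - <<'E'
from h import *; from cell import r
h=r.movel(G(.025,.1275,.0345),.01,max_force=4); print(h,inv(r.get_eef_pos()),r.get_ft_force())
r.sleep(.5)
r.movel(G(.025,.165,.0345),.04); r.movel(G(.025,.165,.16),.15)
r.move_to(G(.0,-.06,.25),OR); r.sleep(.2)
f,R,o=wrist(r)
cv2.imwrite("pics/w4.png",cv2.resize(f["image"][0:240,160:360,::-1],None,fx=2.5,fy=2.5))
W=world(f,R,o); q=inv(W); z=W[...,2]
m=(z>.05)&(z<.061)&(abs(q[...,0]+.014)<.03)&(q[...,1]<.015)&(q[...,1]>-.075)
print("saddle top y",np.percentile(q[m][:,1],[1,99]).round(4))
m=(z>.030)&(z<.043)&(abs(q[...,0]-.025)<.008)&(q[...,1]>-.0015)
print("tube y,x,z",np.percentile(q[m],[1,50,99],axis=0).round(4),np.median(z[m])); print(r.get_clock())
for k,v in tabs(f["image"],(abs(q[...,0]+.02)<.05)&(q[...,1]>-.1)&(q[...,1]<.02)).items():
    if k=="red": print([(a,inv(ray(f,R,o,*uv,.0175)).round(4),inv(ray(f,R,o,*uv,.065)).round(4)) for a,uv,b in v])
E
```

```text
True [0.02487274 0.12851093] [-0.25957987  2.72526753  0.99096328]
saddle top y [-0.0424 -0.0035]
tube y,x,z [[ 0.0172 -0.0004]
 [ 0.025   0.0497]
 [ 0.0329  0.0943]] 0.03561507378980433
25.6083
[(136, array([-0.0468, -0.0221]), array([-0.0408, -0.0178])), (85, array([-0.0116, -0.0276]), array([-0.0102, -0.0226]))]
```

View pics/w4.png

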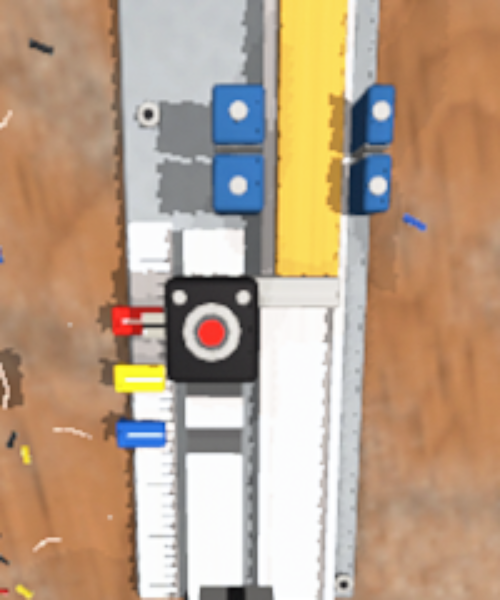

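The crop shows the tube end flush on the stop plate at row 277, and the stop beside the red tab at row 320. The robot is clear of everything, so I'm handing in.

```bash
python3 -c "
from cell import r
r.finish_job()"
```

```text
the job is handed in; nothing more can be done
```

The job is done and handed in at about 26 s of the 58 s allowed; no verdict was reported.

- **Stop:** I pushed it with the closed fingertips past two notches (about 9 N at most in the readings) until the force dropped to nothing at the third, beside the red tab. After the tube was pushed, the stop's cap was still at y = −22.6 mm, with the red tab at about −22.2 mm.
- **Tube:** I pushed it through the saw guide until it met the stop, with about 2–3 N. Its back end then came out at y = 117.5 mm, which is exactly the butted position. A second light press stopped at the same point.
- **Last picture:** it shows no gap between the tube and the stop plate, the tube flat in its channel and the robot clear of everything. The depth camera's reading of the tube front (−0.4 mm) can't confirm the butting, because I cut that measurement off at −1.5 mm. The evidence is the contact position and the picture.
- **Other things on the table:** I didn't measure the other things again afterwards. I chose paths clear of them, and there was no unexpected contact force.

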